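Flip the sold marker of the mushroom lamp

TASK

The mushroom lamp on the shop table has been sold: with your fingertips, push the white paddle of the flip marker in front of it up and over its pivot, and press it down flat on the far side, so that its face with the black cross shows. The marker's stand stays standing where it is, neither lifted nor shoved away, and the lamps, the other two markers and the goods around are left alone.

Things in the scene. Friction and masses are not known exactly. Their poses are not given: they have to be found in the camera images.
- stand_mushroom: weighted stand (1.2 kg, loose) of the flip marker in front of the mushroom lamp; origin at the centre of its underside. Steel foot 110 (x) by 90 (y) by 15 mm; two posts at y = -38 and +38 mm, 76 mm high, carry the pivot, along the stand's y axis 70 mm up. Its +x points away from the robot (yaw up to 0.25 rad), to its lamp 190 mm behind. This marker is to be flipped.
- flag_mushroom (a joint): angle of the white paddle in that stand, rad: 0 = level towards the robot (-x of the stand), 1.57 = upright, 3.14 = level on the far side (+x); fixed stops at both ends. 80 mm long, 60 mm wide, 5 mm thick, 50 g. Slightly stiff hinge (0.04 N m): stays where it is left. Starts at 0 to 0.2.
- lamp_mushroom: mushroom-shaped table lamp: brass foot 80 mm across and thin stem, white dome shade 104 mm across, 149 mm tall; origin at the centre of its underside. Stands loose behind its marker, as seen from the robot. Left alone.
- stand_bar: weighted stand (1.2 kg, loose) of the flip marker in front of the bar lamp; origin at the centre of its underside. Steel foot 110 (x) by 90 (y) by 15 mm; two posts at y = -38 and +38 mm, 76 mm high, carry the pivot, along the stand's y axis 70 mm up. Its +x points away from the robot (yaw up to 0.25 rad), to its lamp 190 mm behind. Left alone.
- flag_bar (a joint): angle of the white paddle in that stand, rad: 0 = level towards the robot (-x of the stand), 1.57 = upright, 3.14 = level on the far side (+x); fixed stops at both ends. Same make as the mushroom's; already turned, cross up, at 2.95 to 3.14. Left alone.
- lamp_bar: bar lamp: a level white tube 40 mm thick and 108 mm long along y on a post and a 70 x 90 mm wooden foot, 135 mm tall; origin at the centre of its underside. Stands loose behind its marker, as seen from the robot. Left alone.
- stand_lantern: weighted stand (1.2 kg, loose) of the flip marker in front of the lantern lamp; origin at the centre of its underside. Steel foot 110 (x) by 90 (y) by 15 mm; two posts at y = -38 and +38 mm, 76 mm high, carry the pivot, along the stand's y axis 70 mm up. Its +x points away from the robot (yaw up to 0.25 rad), to its lamp 190 mm behind. Left alone.
- flag_lantern (a joint): angle of the white paddle in that stand, rad: 0 = level towards the robot (-x of the stand), 1.57 = upright, 3.14 = level on the far side (+x); fixed stops at both ends. Same make as the mushroom's; disc up, at 0 to 0.2. Left alone.
- lamp_lantern: square lantern lamp, 75 mm wide, 124 mm tall, with a brass wire handle to 145 mm; origin at the centre of its underside. Stands loose behind its marker, as seen from the robot. Left alone.
- pivot_mushroom (a point): middle of the pivot of the marker to flip, 70 mm above the table
- edge_mushroom (a point): middle of the free edge of that paddle, 80 mm from the pivot. The face up at joint 0 has a solid black disc, the other, smooth face a black cross. A thumb tab 45 mm high, 40 mm wide and 5 mm thick stands on the disc face along the pivot, square to the paddle: pointing up at joint 0, to +x at 1.57, down at 3.14. Both mid-planes pass through the pivot. Pushing the tab to +x raises the paddle
- adapter: black power adapter, 75 x 48 x 34 mm, lying among the markers; origin at the centre of its underside. Left alone.
- bulb_box: blue bulb carton, 50 x 50 x 52 mm, among the markers; origin at the centre of its underside. Left alone.
- screwdriver: screwdriver lying on the table; origin at its underside. Left alone.
- puck_light: flat round light, 72 mm across, 24 mm high; origin at the centre of its underside. Left alone.
- cleaner: bottle of cleaner, 56 mm across, 150 mm tall; origin at the centre of its underside. Left alone.
- tall_box: red carton, 60 x 60 x 110 mm; origin at the centre of its underside. Left alone.
Things that resemble listed ones, but are neither listed nor needed, are in the scene too. Leave any green or turquoise look-alike of the stand_mushroom alone.

How it is judged:
By the outcome, as a careful person would: the job done as asked, in the order asked, and still so for the second after the job is handed in, with the robot touching nothing.
It also fails if it takes over 43 s, if anything falls off the work surface, if the arm or the gripper's body presses on something with over 40 N, if the wrist force passes 120 N, or if a joint passes its speed limit or range.

ROBOT

A 6-joint arm with a two-finger parallel gripper is mounted at the origin on the work surface. World frame = base frame: x ahead of the robot, y to its left, z up, the work surface at z = 0. Lengths are in m, angles in degrees, forces in N, time in s.
With the tool pointing down it reaches from about 0.275 to 0.825 m from the base axis. Payload 5.2 kg.
Tool frame: the origin (TCP) lies midway between the tips of the shut fingers; the grasp point (between the pads) lies bot.tcp_to_grasp behind it (bot.tcp_to_grasp is the distance from the TCP to the grasp point, in m); z points along the fingers, y is the line along which they close (so a half turn about z gives the same grasp; the last joint's range is limited). The gripper opens to 93 mm and grips with 3 to 60 N. Pads are 15 mm wide; open, the fingers measure 128 mm over their backs; the gripper's body (75 mm by 188 mm) begins 65 mm behind the grasp point.
Start: joints at [53.984, 14.817, 87.949, -0, 77.235, -11.62], TCP at [0.227, 0.501, 0.219] pointing down, gripper open.
Joint ranges: [-179.93, 179.93], [-52.35, 119.4], [10.71, 147.94], [-69.91, 249.91], [12.55, 155.21], [-178.61, 178.61]. Speed limits (degrees/s): [147.25, 147.25, 180, 180, 180, 180].

INTERFACE

Orientations are given as [roll, pitch, yaw] about the fixed x, y, z axes, in that order (R = Rz(yaw) Ry(pitch) Rx(roll)).
In Python, from workcell import bot gives the robot as it stands.
- The arm moves only by the tool drive_tool, never from a script. Its argument "moves" is a list of rows, each an object of numbers: "x", "y", "z": the shift along the tool's x, y, z in m; "rx", "ry", "rz": the turn, a rotation vector about the tool's x, y, z in degrees; "grip": the closure, from -1 (fully open) to 1 (shut). In form: [{"x": .., "y": .., "z": .., "rx": .., "ry": .., "rz": .., "grip": ..}, ...]. A call has 1 to 8 rows; each row is the pose to reach, as a shift and turn from the pose commanded when the call began, along the tool's axes at that moment; what a row does not reach only later rows make up. A row lasts 1/8 s, in which the tool goes at most 62.5 mm and 10.7 degrees, less where a joint would pass 70% of its speed; a pose out of reach is approached as far as the arm can. A call with a gripper value outside its range is refused whole. The fingers move at their own pace and stop on an object; the grip force is fixed at half the most. Time passes only in rows, so rows that repeat a pose let the fingers close. It gives the time, the measured TCP pose, the force, the opening and the grip force at its end, in the units of the state.
- bot.get_obs(): the state, without advancing time (a new reading comes with each control period).
- bot.read_camera(name): name is "scene" or "top" or "wrist"; returns (picture, depth): 480x640x3 uint8, red, green, blue; 480x640 float32, m along the optical axis (not along the pixel's ray), 0 where there is no reading.
- bot.camera_info(name): a dict with "K" (3x3 intrinsics, pixels), "extrinsics" (4x4, takes a point from camera to world coordinates); the wrist camera has in their place "mount" (4x4, takes a point from camera to tool coordinates, whose origin is the TCP and whose axes are the flange's). Camera axes: x right, y down, z forward; pixel columns grow to the right and rows downward; lengths in m; the calibration is good to about 2 mm. The wrist camera is an equidistant fisheye: a pixel r from the principal point sees the ray r / f radians off the axis. A picture is of the moment at which its call begins: read the wrist's pose just before it. camera_info takes no time and is no camera call.
- bot.close_job(): hands the job in; it is judged then, once.
The state is a dict: "clock": time; "qpos": joint angles; "qvel": joint speeds; "tau": joint torques, N m; "tcp_pos": TCP position; "eef_rot": TCP orientation; "contact_force": force on the tool from outside, world axes, zero at the start; "moment": the same for the moment, N m; "gripper_width": finger opening in m; "grip_force": force on a finger pad.
Only numpy, scipy, OpenCV 4.12 (cv2) and the standard library are available. Lean on these libraries where they do the work, as an engineer would, in place of code of your own. Each camera call takes 0.05 s, during which the arm holds its last target. There are 200 camera calls.

## Working session

There is one attempt and no reset: what is moved stays moved. The work goes in short steps, Python scripts to look and compute and a tool call to move; the robot and the scene stay as the last step left them, time stands still between calls to the robot, and variables do not carry over. Pictures are saved under pics/ and viewed, at most 10 in all, crops included, and the job is handed in when it is done.

Besides the shell and the picture viewer there is one more tool, called after "Emit:" as a command line: name --argument value ..., lists and objects as JSON in quotes. drive_tool: Moves the arm, as the interface text tells. Its arguments: {"type":"object","properties":{"moves":{"type":"array","items":{"type":"object","properties":{"x":{"type":"number"},"y":{"type":"number"},"z":{"type":"number"},"rx":{"type":"number"},"ry":{"type":"number"},"rz":{"type":"number"},"grip":{"type":"number"}}}}},"required":["moves"]}

```bash
mkdir -p pics; python3 - <<'E'
from workcell import bot
import cv2,numpy as np
for n in("scene","top"):
    im,d=bot.read_camera(n); cv2.imwrite(f"pics/{n}.png",im[:,:,::-1]); np.save(f"pics/{n}_d.npy",d)
    i=bot.camera_info(n); print(n,i["K"],i["extrinsics"])
print(bot.get_obs(), bot.tcp_to_grasp)
E
```

```text
scene [[515.25490707   0.         315.78973183]
 [  0.         515.25490707 236.92515045]
 [  0.           0.           1.        ]] [[-0.08991117  0.66016637 -0.74571868  1.44960437]
 [ 0.9958883   0.06791419 -0.05995132  0.0780919 ]
 [ 0.01106704 -0.7480428  -0.6635582   0.87039395]
 [ 0.          0.          0.          1.        ]]
top [[537.69044739   0.         314.69206803]
 [  0.         537.69044739 248.13312162]
 [  0.           0.           1.        ]] [[ 0.00189198 -0.99814052  0.06092552  0.43996194]
 [-0.99996296 -0.00239996 -0.00826556  0.01235747]
 [ 0.00839641 -0.06090763 -0.99810809  1.3975519 ]
 [ 0.          0.          0.          1.        ]]
{'clock': 0.1, 'qpos': array([ 5.39842107e+01,  1.48571616e+01,  8.80051990e+01, -1.98691494e-03,
        7.72347180e+01, -1.16194897e+01]), 'qvel': array([ 0.06130819, -0.23603731, -0.18162111,  0.02937623,  0.00441665,
       -0.02557351]), 'tau': array([ 1.60018684e-03, -4.38213730e+01, -2.84646446e+01,  7.20035727e-02,
        3.63772467e-02, -6.72161173e-05]), 'tcp_pos': array([0.22686436, 0.50048277, 0.21787858]), 'eef_rot': array([-1.79904521e+02, -1.76553328e-02,  1.55604126e+02]), 'contact_force': array([-0.72237206, -0.15144424, -0.12278313]), 'moment': array([-0.03119523, -0.00243608,  0.01454218]), 'grip_force': 0.0, 'gripper_width': 0.09306760195723685} 0.0188
```

View pics/scene.png

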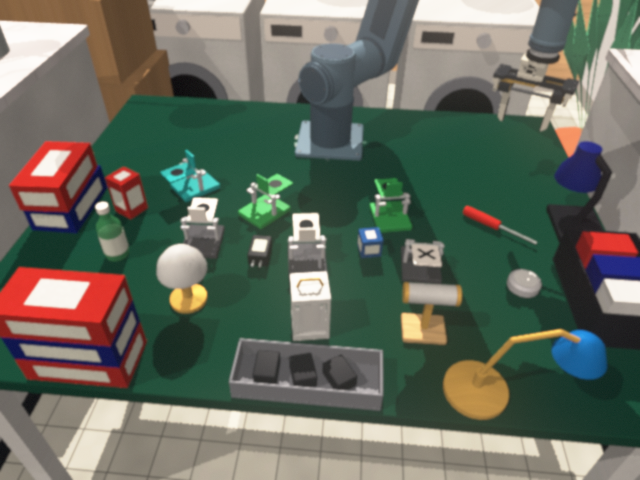

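View pics/top.png

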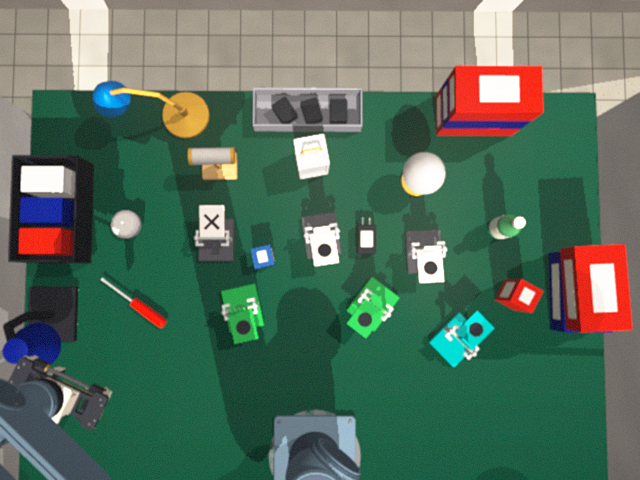

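The mushroom lamp is at scene (182,270) and top (424,172). The candidate stands in top view are mushroom (427,258), lantern (322,240), bar (212,235), green (242,315) and (372,307), and turquoise (462,338). The steel/white one at (427,258) is directly in front of the mushroom dome, so it fits. I'll confirm it in a crop and measure it.

```bash
cat > h.py <<'E'
import numpy as np,cv2
from workcell import bot
def cloud(n,im=None,d=None):
    if im is None: im,d=bot.read_camera(n)
    i=bot.camera_info(n);K=i["K"];E=np.array(i["extrinsics"])
    v,u=np.mgrid[:480,:640]
    P=np.stack([(u-K[0][2])*d/K[0][0],(v-K[1][2])*d/K[1][1],d,np.ones_like(d)],-1)@E.T
    return im,d,P[...,:3]
E
python3 - <<'E'
from h import *
im=cv2.imread("pics/top.png")[:,:,::-1]; d=np.load("pics/top_d.npy"); _,_,P=cloud("top",im,d)
a=im[150:310,360:490]; a=cv2.resize(a,None,fx=3.6,fy=3.6,interpolation=cv2.INTER_CUBIC)
cv2.imwrite("pics/c1.png",a[:,:,::-1])
s=cv2.imread("pics/scene.png"); sd=np.load("pics/scene_d.npy")
cv2.imwrite("pics/c2.png",cv2.resize(s[170:310,140:290],None,fx=4,fy=4,interpolation=cv2.INTER_CUBIC))
_,_,Q=cloud("scene",s[:,:,::-1],sd)
for n,p in [("lamp",(424,172)),("paddle",(427,258)),("disc",(430,268)),("tab",(427,249)),("foot",(424,235)),("adapter",(367,240)),("cleaner",(515,222)),("tallbox",(528,292)),("turq",(462,338))]:
    print(n,P[p[1],p[0]].round(4))
# white paddle pixels, top
m=(im.min(2)>170); m[:225]=0;m[295:]=0;m[:,:395]=0;m[:,455:]=0
X=P[m];X=X[(X[:,2]>.03)]
r=cv2.minAreaRect(X[:,:2].astype(np.float32)*1000);print(r,cv2.boxPoints(r))
# dark/steel foot
m=(P[...,2]>.008)&(P[...,2]<.022); m[:225]=0;m[295:]=0;m[:,:395]=0;m[:,455:]=0
X=P[m];r=cv2.minAreaRect(X[:,:2].astype(np.float32)*1000);print("foot",r,cv2.boxPoints(r))
# scene heights
R=Q[190:262,175:235].reshape(-1,3);print("zmax",np.sort(R[:,2])[-10:])
W=R[R[:,2]>.09];print(W.mean(0),W.min(0),W.max(0),len(W))
E
```

```text
lamp [ 0.696  -0.2545  0.1493]
paddle [ 0.497  -0.2757  0.0746]
disc [ 0.4724 -0.2829  0.0742]
tab [ 0.5177 -0.2703  0.1005]
foot [ 0.5588 -0.2809  0.0181]
adapter [ 0.5443 -0.1322  0.0329]
cleaner [ 0.5788 -0.4673  0.1475]
tallbox [ 0.4145 -0.5107  0.1069]
turq [ 0.3056 -0.3479  0.1152]
((485.8044738769531, -156.00047302246094), (99.25827026367188, 337.918212890625), 0.7703967094421387) [[ 433.90808    12.276068]
 [ 438.4516   -325.6116  ]
 [ 537.70087  -324.277   ]
 [ 533.15735    13.610657]]
foot ((489.689453125, -273.7243957519531), (165.6894989013672, 102.04208374023438), 0.5618998408317566) [[ 406.34833 -223.51825]
 [ 407.34906 -325.55542]
 [ 573.0306  -323.93054]
 [ 572.02985 -221.89337]]
zmax [0.87039395 0.87039395 0.87039395 0.87039395 0.87039395 0.87039395
 0.87039395 0.87039395 0.87039395 0.87039395]
[ 0.67782727 -0.24692071  0.14764449] [ 0.5204357  -0.30103604  0.09011545] [1.44960437 0.0780919  0.87039395] 602
```

View pics/c1.png

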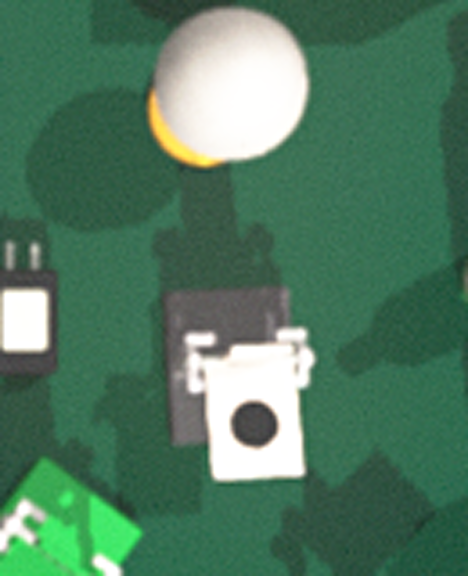

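View pics/c2.png

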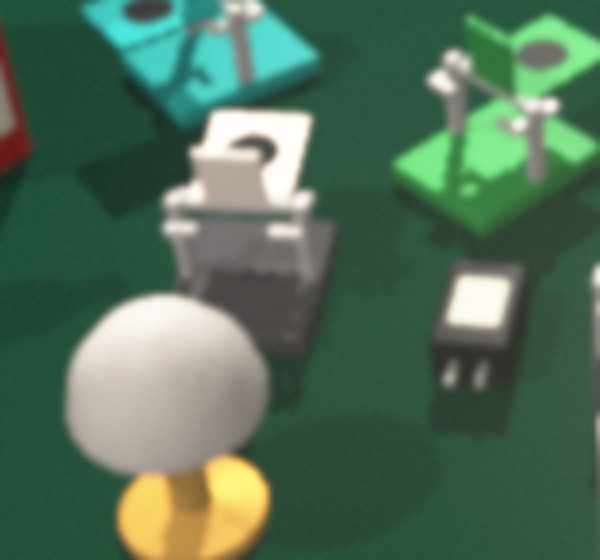

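The crops confirm it: the disc face is up and the tab is standing at crop-1 (260,352), in front of the mushroom. Next I'll fit the pose from the corners.

```bash
python3 - <<'E'
from h import *
im=cv2.imread("pics/top.png")[:,:,::-1]; d=np.load("pics/top_d.npy"); _,_,P=cloud("top",im,d)
i=bot.camera_info("top");K=np.array(i["K"]);E=np.array(i["extrinsics"])
def pl(c,z):
    u=360+(c[0]+.5)/3.6-.5;v=150+(c[1]+.5)/3.6-.5
    r=E[:3,:3]@np.linalg.solve(K,[u,v,1]);return E[:3,3]+r*(z-E[2,3])/r[2]
f=[pl(c,.015) for c in((165,290),(290,288),(172,445))];print("foot",np.round(f,4))
ctr=(f[1]+f[2])/2; print("ctr",ctr, "yaw back edge",np.arctan2(*(f[0]-f[1])[[0,1]]*[-1,1]) , "left edge",np.arctan2(*(f[0]-f[2])[[1,0]]))
p=[pl(c,.074) for c in((212,482),(304,476))];print("edge",np.round(p,4),np.mean(p,0))
print("posts",pl((197,350),.076),pl((303,347),.076))
# paddle plane/disc-side via both clouds
sub=P[225:295,395:455].reshape(-1,3);sub=sub[(sub[:,2]>.062)&(sub[:,2]<.09)&(sub[:,0]<.515)]
A=np.c_[sub[:,:2],np.ones(len(sub))];k=np.linalg.lstsq(A,sub[:,2],rcond=None)[0];print("slope",k,len(sub),sub.min(0),sub.max(0))
t=P[225:295,395:455].reshape(-1,3);t=t[(t[:,2]>.095)&(t[:,2]<.13)];print("tab",t.round(4))
_,_,Q=cloud("scene",im,np.load("pics/scene_d.npy"))
q=Q[185:262,170:240].reshape(-1,3);q=q[(q[:,2]>.095)&(q[:,2]<.13)&(q[:,0]<.58)&(q[:,0]>.4)];print("tab scene",len(q),q.mean(0),q.min(0),q.max(0))
E
```

```text
foot [[ 0.5714 -0.2337  0.015 ]
 [ 0.5731 -0.3236  0.015 ]
 [ 0.4602 -0.2378  0.015 ]]
ctr [ 0.51662771 -0.28070222  0.015     ] yaw back edge 0.0187209662562493 left edge 0.036631764691674534
edge [[ 0.4341 -0.2542  0.074 ]
 [ 0.4383 -0.3173  0.074 ]] [ 0.43622827 -0.28577492  0.074     ]
posts [ 0.52436545 -0.24444145  0.076     ] [ 0.5266028  -0.31724751  0.076     ]
slope [-0.09710233 -0.00292164  0.12062924] 821 [ 0.43787867 -0.32039275  0.062871  ] [ 0.51472125 -0.23600764  0.08401628]
tab [[ 0.5242 -0.2822  0.1125]
 [ 0.524  -0.284   0.1152]
 [ 0.5241 -0.2866  0.1141]
 [ 0.5242 -0.2893  0.1127]
 [ 0.5242 -0.2918  0.1124]
 [ 0.5242 -0.294   0.1131]
 [ 0.5243 -0.2968  0.1115]
 [ 0.5242 -0.2986  0.114 ]
 [ 0.5219 -0.2609  0.1109]
 [ 0.5216 -0.2622  0.1157]
 [ 0.5219 -0.2659  0.1099]
 [ 0.5215 -0.2668  0.1169]
 [ 0.5217 -0.2699  0.1136]
 [ 0.5218 -0.2724  0.1129]
 [ 0.5215 -0.2739  0.1172]
 [ 0.5214 -0.2758  0.1195]
 [ 0.5217 -0.2795  0.1137]
 [ 0.5219 -0.2826  0.1104]
 [ 0.5221 -0.2854  0.1087]
 [ 0.5217 -0.2865  0.1142]
 [ 0.5217 -0.2889  0.1144]
 [ 0.5219 -0.2922  0.1107]
 [ 0.
[... 341 characters left out ...]
15 ]
 [ 0.5197 -0.2833  0.1071]
 [ 0.5192 -0.2839  0.1151]
 [ 0.5194 -0.2868  0.1131]
 [ 0.5194 -0.2893  0.1126]
 [ 0.5193 -0.2912  0.1149]
 [ 0.5194 -0.294   0.1132]
 [ 0.5197 -0.2974  0.1089]
 [ 0.518  -0.2592  0.0955]
 [ 0.518  -0.2616  0.0956]
 [ 0.5177 -0.263   0.1005]
 [ 0.5175 -0.2648  0.1033]
 [ 0.5176 -0.2677  0.1013]
 [ 0.5177 -0.2703  0.1005]
 [ 0.5179 -0.2734  0.0974]
 [ 0.5177 -0.2751  0.1005]
 [ 0.5178 -0.278   0.0984]
 [ 0.5178 -0.2805  0.0983]
 [ 0.518  -0.2835  0.0959]
 [ 0.518  -0.286   0.0953]
 [ 0.518  -0.2883  0.096 ]
 [ 0.5181 -0.2934  0.0952]]
tab scene 129 [ 0.52653504 -0.27969138  0.10681813] [ 0.5204357  -0.30103604  0.09500514] [ 0.53300525 -0.26083733  0.11789571]
```

Emit:
drive_tool --moves '[{"x":-0.04,"y":-0.045,"rz":-5,"grip":1},{"x":-0.08,"y":-0.09,"rz":-10,"grip":1},{"x":-0.12,"y":-0.135,"rz":-15,"grip":1},{"x":-0.16,"y":-0.18,"rz":-20,"grip":1},{"x":-0.2,"y":-0.225,"rz":-25,"grip":1},{"x":-0.24,"y":-0.27,"rz":-27,"grip":1},{"x":-0.27,"y":-0.306,"rz":-27,"grip":1},{"x":-0.27,"y":-0.306,"rz":-27,"grip":1}]'

```text
invalid input at $.moves[0]: expected keys x, y, z, rx, ry, rz, grip
```

Emit:
drive_tool --moves '[{"x":-0.04,"y":-0.045,"z":0,"rx":0,"ry":0,"rz":-5,"grip":1},{"x":-0.08,"y":-0.09,"z":0,"rx":0,"ry":0,"rz":-10,"grip":1},{"x":-0.12,"y":-0.135,"z":0,"rx":0,"ry":0,"rz":-15,"grip":1},{"x":-0.16,"y":-0.18,"z":0,"rx":0,"ry":0,"rz":-20,"grip":1},{"x":-0.2,"y":-0.225,"z":0,"rx":0,"ry":0,"rz":-25,"grip":1},{"x":-0.24,"y":-0.27,"z":0,"rx":0,"ry":0,"rz":-27,"grip":1},{"x":-0.27,"y":-0.306,"z":0,"rx":0,"ry":0,"rz":-27,"grip":1},{"x":-0.27,"y":-0.306,"z":0,"rx":0,"ry":0,"rz":-27,"grip":1}]'

```text
clock: 1.1
tcp_pos: [0.3474, 0.108, 0.2185]
eef_rot: [-180.0, -0.0, -177.8]
contact_force: [-0.2, -0.2, 0.1]
gripper_width: 0.0177
grip_force: 0.0
```

Emit:
drive_tool --moves '[{"x":-0.017,"y":-0.056,"z":0,"rx":0,"ry":0,"rz":0,"grip":1},{"x":-0.034,"y":-0.113,"z":0,"rx":0,"ry":0,"rz":0,"grip":1},{"x":-0.05,"y":-0.17,"z":0,"rx":0,"ry":0,"rz":0,"grip":1},{"x":-0.067,"y":-0.226,"z":0,"rx":0,"ry":0,"rz":0,"grip":1},{"x":-0.084,"y":-0.283,"z":0,"rx":0,"ry":0,"rz":0,"grip":1},{"x":-0.1,"y":-0.34,"z":0,"rx":0,"ry":0,"rz":0,"grip":1},{"x":-0.117,"y":-0.396,"z":0,"rx":0,"ry":0,"rz":0,"grip":1},{"x":-0.117,"y":-0.396,"z":0,"rx":0,"ry":0,"rz":0,"grip":1}]'

```text
clock: 2.1
tcp_pos: [0.4827, -0.2818, 0.2172]
eef_rot: [180.0, -0.1, -177.5]
contact_force: [0.3, 0.9, -0.5]
gripper_width: 0.0006
grip_force: 0.0
```

Emit:
drive_tool --moves '[{"x":0,"y":0,"z":0.03,"rx":0,"ry":0,"rz":0,"grip":1},{"x":0,"y":0,"z":0.06,"rx":0,"ry":0,"rz":0,"grip":1},{"x":0,"y":0,"z":0.06,"rx":0,"ry":0,"rz":0,"grip":1},{"x":0,"y":0,"z":0.06,"rx":0,"ry":0,"rz":0,"grip":1}]'

```text
clock: 2.6
tcp_pos: [0.4822, -0.2786, 0.1597]
eef_rot: [-180.0, 0.0, -177.3]
contact_force: [0.6, -0.5, 0.8]
gripper_width: 0.0003
grip_force: 0.0
```

```bash
python3 - <<'E'
from h import *
im,d=bot.read_camera("scene");cv2.imwrite("pics/s2.png",cv2.resize(im[120:290,130:310],None,fx=3.3,fy=3.3,interpolation=cv2.INTER_CUBIC)[:,:,::-1])
o=bot.get_obs();print(o["tcp_pos"],o["eef_rot"])
E
```

```text
[ 0.48241792 -0.27915271  0.16018003] [-1.79922372e+02  9.50654639e-02 -1.77336802e+02]
```

View pics/s2.png

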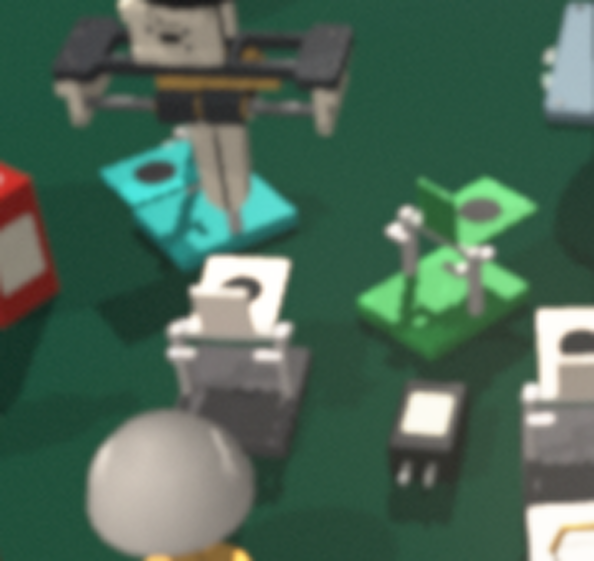

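The fingers are shut and centred behind the tab, at crop (225,205). Now I'll descend and push the tab to +x.

Emit:
drive_tool --moves '[{"x":0,"y":-0.002,"z":0.03,"rx":0,"ry":0,"rz":0,"grip":1},{"x":0,"y":-0.003,"z":0.06,"rx":0,"ry":0,"rz":0,"grip":1},{"x":-0.01,"y":-0.003,"z":0.06,"rx":0,"ry":0,"rz":0,"grip":1},{"x":-0.02,"y":-0.003,"z":0.06,"rx":0,"ry":0,"rz":0,"grip":1},{"x":-0.03,"y":-0.003,"z":0.06,"rx":0,"ry":0,"rz":0,"grip":1},{"x":-0.036,"y":-0.003,"z":0.06,"rx":0,"ry":0,"rz":0,"grip":1},{"x":-0.042,"y":-0.003,"z":0.062,"rx":0,"ry":0,"rz":0,"grip":1},{"x":-0.047,"y":-0.003,"z":0.064,"rx":0,"ry":0,"rz":0,"grip":1}]'

```text
clock: 3.65
tcp_pos: [0.5291, -0.2806, 0.0949]
eef_rot: [-180.0, 0.0, -177.4]
contact_force: [-0.7, -0.4, 2.3]
gripper_width: 0.0007
grip_force: 1.0
```

Emit:
drive_tool --moves '[{"x":-0.004,"y":0,"z":0.003,"rx":0,"ry":0,"rz":0,"grip":1},{"x":-0.008,"y":0,"z":0.006,"rx":0,"ry":0,"rz":0,"grip":1},{"x":-0.011,"y":0,"z":0.008,"rx":0,"ry":0,"rz":0,"grip":1},{"x":-0.011,"y":0,"z":0.008,"rx":0,"ry":0,"rz":0,"grip":1}]'

```text
clock: 4.15
tcp_pos: [0.5396, -0.2796, 0.0861]
eef_rot: [180.0, -0.0, -177.4]
contact_force: [-0.2, 0.2, -0.7]
gripper_width: 0.0003
grip_force: 0.0
```

```bash
python3 - <<'E'
from h import *
im,d=bot.read_camera("scene");cv2.imwrite("pics/s3.png",cv2.resize(im[120:290,130:310],None,fx=3.3,fy=3.3,interpolation=cv2.INTER_CUBIC)[:,:,::-1])
o=bot.get_obs();print(o["tcp_pos"],o["eef_rot"],o["contact_force"])
E
```

```text
[ 0.53963005 -0.27962384  0.08625097] [ 1.79960983e+02 -1.03499345e-02 -1.77396773e+02] [-0.30182561 -0.02540183 -0.6162706 ]
```

View pics/s3.png

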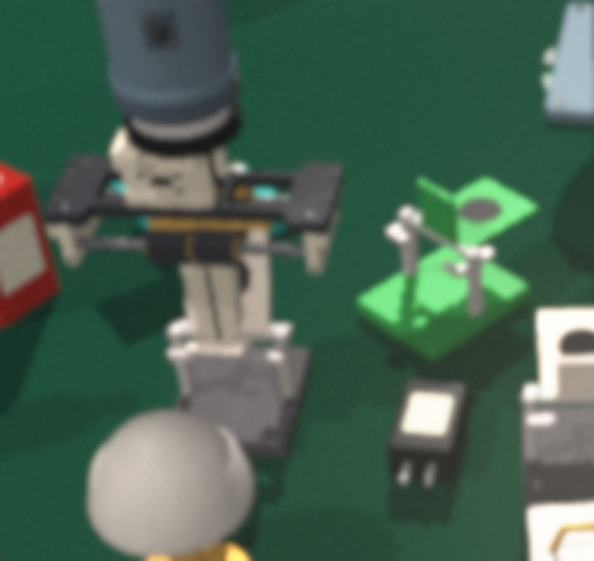

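The paddle is now steep behind the fingers. I'll lift out, go back, and come down behind the paddle.

Emit:
drive_tool --moves '[{"x":0,"y":0,"z":-0.03,"rx":0,"ry":0,"rz":0,"grip":1},{"x":0,"y":0,"z":-0.07,"rx":0,"ry":0,"rz":0,"grip":1},{"x":0,"y":0,"z":-0.11,"rx":0,"ry":0,"rz":0,"grip":1},{"x":0,"y":0,"z":-0.115,"rx":0,"ry":0,"rz":0,"grip":1},{"x":0.05,"y":0,"z":-0.115,"rx":0,"ry":0,"rz":0,"grip":1},{"x":0.1,"y":0,"z":-0.115,"rx":0,"ry":0,"rz":0,"grip":1},{"x":0.11,"y":0,"z":-0.115,"rx":0,"ry":0,"rz":0,"grip":1},{"x":0.11,"y":0,"z":-0.115,"rx":0,"ry":0,"rz":0,"grip":1}]'

```text
clock: 5.2
tcp_pos: [0.4296, -0.2849, 0.2013]
eef_rot: [180.0, 0.0, -177.5]
contact_force: [-0.4, -0.9, -0.2]
gripper_width: 0.0007
grip_force: 0.0
```

```bash
python3 - <<'E'
from h import *
im,d,P=cloud("scene")
cv2.imwrite("pics/s4.png",cv2.resize(im[120:290,130:310],None,fx=3.3,fy=3.3,interpolation=cv2.INTER_CUBIC)[:,:,::-1])
o=bot.get_obs();print(o["tcp_pos"],o["eef_rot"],o["contact_force"])
q=P.reshape(-1,3);q=q[(abs(q[:,0]-.517)<.1)&(abs(q[:,1]+.281)<.028)&(q[:,2]>.085)&(q[:,2]<.16)]
for z in np.arange(.085,.16,.01):
    s=q[(q[:,2]>z)&(q[:,2]<z+.01)]
    if len(s):print(round(z,3),len(s),s[:,0].min(),np.median(s[:,0]),s[:,0].max())
E
```

```text
[ 0.43032614 -0.28506102  0.20138532] [ 1.79990727e+02  3.82475403e-02 -1.77430338e+02] [ 0.07292496 -0.4333319  -0.86353686]
0.085 176 0.506045352632338 0.5175043915190869 0.5650875754239387
0.095 103 0.5004216610077512 0.5099708806133663 0.5156167614468605
0.105 105 0.49672925102252197 0.5048567052460262 0.5142290193416941
0.115 107 0.49294448929157253 0.4997649652892696 0.5075314818343518
0.125 110 0.48796745167758393 0.49420793908611643 0.5015929829486618
0.135 97 0.48379518931233634 0.48938916312522573 0.49872307181865194
```

View pics/s4.png

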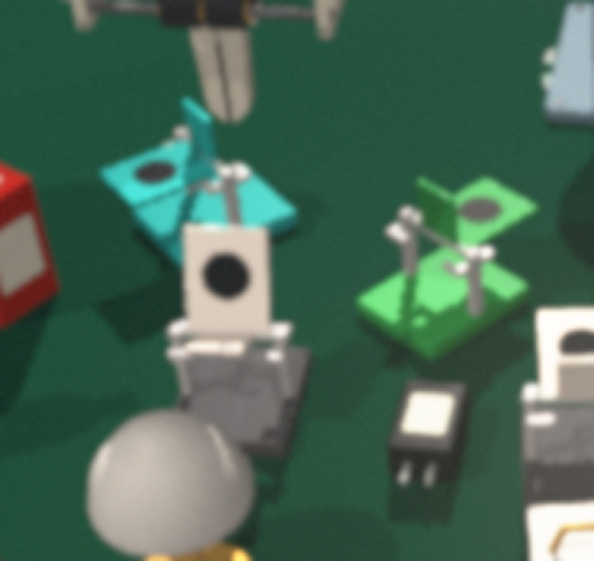

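Emit:
drive_tool --moves '[{"x":0,"y":0,"z":0.045,"rx":0,"ry":0,"rz":0,"grip":1},{"x":0,"y":0.003,"z":0.081,"rx":0,"ry":0,"rz":0,"grip":1},{"x":-0.02,"y":0.003,"z":0.081,"rx":0,"ry":0,"rz":0,"grip":1},{"x":-0.035,"y":0.003,"z":0.081,"rx":0,"ry":0,"rz":0,"grip":1},{"x":-0.045,"y":0.003,"z":0.081,"rx":0,"ry":0,"rz":0,"grip":1},{"x":-0.055,"y":0.003,"z":0.081,"rx":0,"ry":0,"rz":0,"grip":1},{"x":-0.065,"y":0.003,"z":0.081,"rx":0,"ry":0,"rz":0,"grip":1},{"x":-0.075,"y":0.003,"z":0.081,"rx":0,"ry":0,"rz":0,"grip":1}]'

```text
clock: 6.25
tcp_pos: [0.5051, -0.2786, 0.1209]
eef_rot: [-180.0, 0.0, -177.4]
contact_force: [-0.2, 0.4, 0.3]
gripper_width: 0.0006
grip_force: 0.3
```

Emit:
drive_tool --moves '[{"x":-0.01,"y":0,"z":0,"rx":0,"ry":0,"rz":0,"grip":1},{"x":-0.02,"y":0,"z":0,"rx":0,"ry":0,"rz":0,"grip":1},{"x":-0.03,"y":0,"z":0,"rx":0,"ry":0,"rz":0,"grip":1},{"x":-0.04,"y":0,"z":0.003,"rx":0,"ry":0,"rz":0,"grip":1},{"x":-0.048,"y":0,"z":0.007,"rx":0,"ry":0,"rz":0,"grip":1},{"x":-0.053,"y":0,"z":0.012,"rx":0,"ry":0,"rz":0,"grip":1},{"x":-0.057,"y":0,"z":0.018,"rx":0,"ry":0,"rz":0,"grip":1},{"x":-0.06,"y":0,"z":0.024,"rx":0,"ry":0,"rz":0,"grip":1}]'

```text
clock: 7.25
tcp_pos: [0.5646, -0.2758, 0.0962]
eef_rot: [180.0, -0.0, -177.4]
contact_force: [0.7, 0.4, -0.1]
gripper_width: 0.0007
grip_force: 0.2
```

Emit:
drive_tool --moves '[{"x":-0.002,"y":-0.003,"z":0.006,"rx":0,"ry":0,"rz":0,"grip":1},{"x":-0.003,"y":-0.004,"z":0.011,"rx":0,"ry":0,"rz":0,"grip":1},{"x":-0.003,"y":-0.004,"z":0.016,"rx":0,"ry":0,"rz":0,"grip":1},{"x":-0.003,"y":-0.004,"z":0.02,"rx":0,"ry":0,"rz":0,"grip":1},{"x":-0.003,"y":-0.004,"z":0.022,"rx":0,"ry":0,"rz":0,"grip":1},{"x":-0.003,"y":-0.004,"z":0.022,"rx":0,"ry":0,"rz":0,"grip":1}]'

```text
clock: 8.0
tcp_pos: [0.5675, -0.2796, 0.0745]
eef_rot: [180.0, -0.0, -177.4]
contact_force: [0.1, -0.2, -1.0]
gripper_width: 0.0003
grip_force: 0.0
```

Emit:
drive_tool --moves '[{"x":0,"y":0,"z":0.001,"rx":0,"ry":0,"rz":0,"grip":1},{"x":0,"y":0,"z":0.002,"rx":0,"ry":0,"rz":0,"grip":1},{"x":0,"y":0,"z":0.002,"rx":0,"ry":0,"rz":0,"grip":1}]'

```text
clock: 8.38
tcp_pos: [0.5677, -0.2797, 0.0728]
eef_rot: [-180.0, 0.0, -177.4]
contact_force: [0.0, -0.1, 1.0]
gripper_width: 0.0004
grip_force: 0.5
```

Emit:
drive_tool --moves '[{"x":0,"y":0,"z":0.001,"rx":0,"ry":0,"rz":0,"grip":1},{"x":0,"y":0,"z":0.002,"rx":0,"ry":0,"rz":0,"grip":1},{"x":0,"y":0,"z":0.002,"rx":0,"ry":0,"rz":0,"grip":1}]'

```text
clock: 8.75
tcp_pos: [0.5678, -0.2798, 0.0726]
eef_rot: [-179.9, 0.0, -177.4]
contact_force: [-2.7, 1.9, 11.4]
gripper_width: 0.0008
grip_force: 5.8
```

It's against the stop, at 11 N. Now I'll retreat up and back, then check.

Emit:
drive_tool --moves '[{"x":0,"y":0,"z":-0.005,"rx":0,"ry":0,"rz":0,"grip":1},{"x":0,"y":0,"z":-0.03,"rx":0,"ry":0,"rz":0,"grip":1},{"x":0,"y":0,"z":-0.08,"rx":0,"ry":0,"rz":0,"grip":1},{"x":0,"y":0,"z":-0.13,"rx":0,"ry":0,"rz":0,"grip":1},{"x":0.06,"y":0,"z":-0.15,"rx":0,"ry":0,"rz":0,"grip":1},{"x":0.12,"y":0,"z":-0.15,"rx":0,"ry":0,"rz":0,"grip":1},{"x":0.18,"y":0,"z":-0.15,"rx":0,"ry":0,"rz":0,"grip":1},{"x":0.18,"y":0,"z":-0.15,"rx":0,"ry":0,"rz":0,"grip":1}]'

```text
clock: 9.75
tcp_pos: [0.3844, -0.2873, 0.2206]
eef_rot: [180.0, -0.1, -177.6]
contact_force: [-0.1, 1.0, 0.2]
gripper_width: 0.0002
grip_force: 0.0
```

```bash
python3 - <<'E'
from h import *
im,d,P=cloud("top");a=im[150:310,300:560];cv2.imwrite("pics/t5.png",cv2.resize(a,None,fx=3,fy=3,interpolation=cv2.INTER_CUBIC)[:,:,::-1])
q=P.reshape(-1,3);q=q[(q[:,0]>.53)&(q[:,0]<.59)&(abs(q[:,1]+.279)<.025)&(q[:,2]>.05)];print(len(q),np.polyfit(q[:,0],q[:,2],1),q[:,2].mean())
im,d=bot.read_camera("scene");cv2.imwrite("pics/s5.png",cv2.resize(im[120:320,90:310],None,fx=2.8,fy=2.8,interpolation=cv2.INTER_CUBIC)[:,:,::-1])
E
```

```text
486 [-0.00559238  0.07471853] 0.0715854059187976
```

View pics/t5.png

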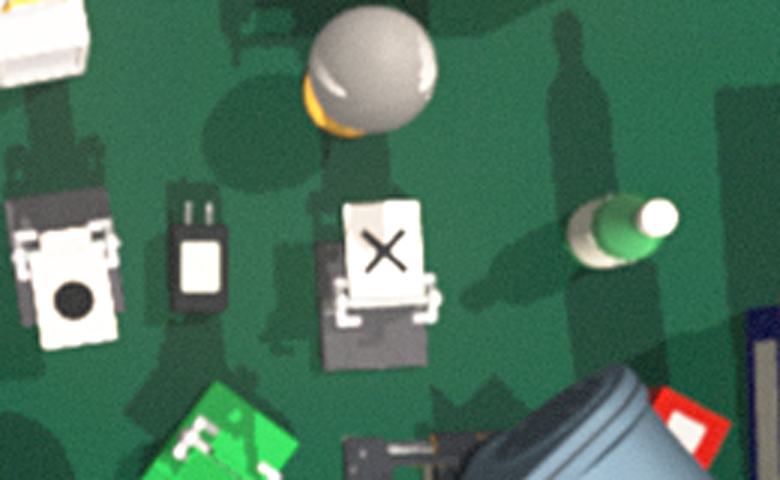

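View pics/s5.png

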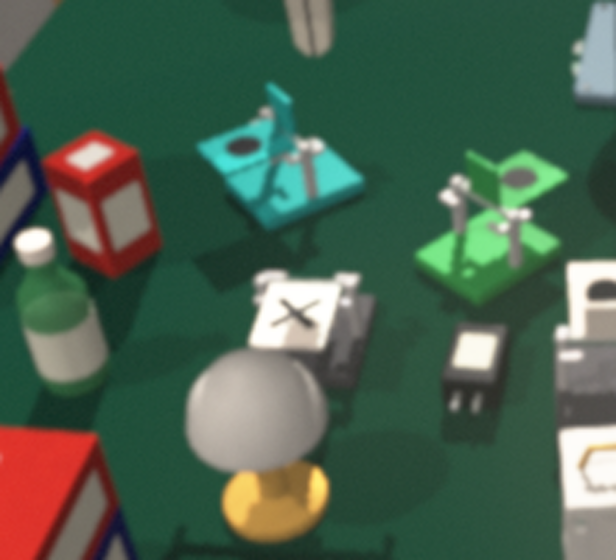

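The top crop shows the cross face up at (385,250). The paddle is level (slope about 0), the stand hasn't moved, and the lamp and neighbours are undisturbed. The arm is clear, so I'll hand the job in.

```bash
python3 -c "
from workcell import bot
print(bot.close_job())"
```

```text
the job is handed in; nothing more can be done
None
```

The mushroom lamp's marker is flipped over and pressed flat with the black cross showing; its stand stayed in place, nothing else in the pictures was disturbed, and the job was handed in at about 10 s.

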